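# Close the two-part ear-mould flask

### The job

In the ear-mould corner of the hearing clinic, close the mould flask: pick up the long top plate with two holes by its handle, and, keeping it level, lower it over the two guide pins of the flask's bottom half until it rests flush, and only then let go. The short top and the cover without holes do not belong to this flask: leave them where they lie.

Things in the scene. Friction and masses are not known exactly. Their poses are not given: they have to be found in the camera images.
- long_top_handle (a point): The top to be fitted: loose aluminium plate 190 x 90 x 10 mm, about 0.35 to 0.6 kg, flat on the table, with an upright handle block in the middle of its upper face, 64 mm long (along the plate), 16 thick, 50 high. Two 22 mm through holes, 76 mm either side of the middle along its length; fits either way round. This point: handle's centre, 35 mm above the plate's underside. x along plate and handle, z up.
- flask_base: Bottom half: aluminium block 196 x 95 x 36 mm, fixed; two wells, and an upright steel pin 76 mm either side of the middle along x, 40 mm high above the block, 14 mm thick, its upper 24 mm tapering to 4 mm at the tip. Origin: centre of underside, at table height; z up. The top's handle centre is 71 mm above this origin when fully home, 111 mm when the plate just touches the pin tips.
- short_top_handle (a point): Not to be used: loose aluminium plate 130 x 90 x 10 mm with two 22 mm holes only 48 mm either side of the middle, and an upright handle block in the middle of its upper face, 64 mm long (along the plate), 16 thick, 50 high. This point: handle's centre, 35 mm above the plate's underside. x along plate and handle, z up.
- blank_cover_handle (a point): Not to be used: loose aluminium plate 190 x 90 x 10 mm without holes, with an upright handle block in the middle of its upper face, 64 mm long (along the plate), 16 thick, 50 high. This point: handle's centre, 35 mm above the plate's underside. x along plate and handle, z up.
Things that resemble listed ones, but are neither listed nor needed, are in the scene too. What is shaped like the part that bears long_top_handle but green is not meant.

How it is judged:
By the outcome, as a careful person would: the job done as asked, in the order asked, and still so for the second after the job is handed in, with the robot touching nothing.
It also fails if it takes over 38 s, if anything falls off the work surface, if the arm or the gripper's body presses on something with over 40 N, if the wrist force passes 120 N, or if a joint passes its speed limit or range.

### The arm

A 7-joint arm with a two-finger parallel gripper is mounted at the origin on the work surface. World frame = base frame: x ahead of the robot, y to its left, z up, the work surface at z = 0. Lengths are in m, angles in rad, forces in N, time in s.
With the tool pointing down it reaches from about 0.35 to 0.9 m from the base axis. Payload 7.2 kg.
Tool frame: the origin (TCP) lies on the centre line of the jaws, within the pads' length; the fingertips stand arm.finger_overhang ahead of it and the grasp point (between the pads) lies 11 mm behind it (arm.finger_overhang is the distance from the TCP to the fingertips, in m); z points along the fingers, x is the direction in which the jaws open and shut, and the axes are right-handed (so a half turn about z gives the same grasp; the last joint's range is limited). The gripper opens to 88 mm and grips with 3 to 60 N. Pads are 20 mm wide; open, the fingers measure 115 mm over their backs; the gripper's body (75 mm by 178 mm) begins 61 mm behind the grasp point.
Start: joints at [-1.323, 0.411, -0.013, 1.596, 0.006, 1.134, -0.082], TCP at [0.194, 0.594, 0.231] pointing down, gripper open.
Joint ranges: [-2.95, 2.95], [-0.29, 1.99], [-1.47, 1.44], [0.14, 2.54], [-1.03, 4.17], [0.13, 1.85], [-2.86, 2.86]. Speed limits (rad/s): [2.39, 2.39, 3.01, 3.01, 3.14, 3.14, 3.14].

### API

Orientations are given as a rotation vector (axis times angle).
In Python, from rig import arm, eyes gives the robot as it stands. Calls block until the motion is done:
- arm.movep(position, orientation): joint-space move of the TCP to a pose.
- arm.move_straight(position, orientation=None, vel=0.15): straight line of the TCP; orientation=None keeps the orientation; vel is the mean speed in m/s.
- arm.move_j(angles): joint-space move.
- arm.grip(opening): finger opening in m; the grip force is fixed at half the most; returns when the fingers have stopped.
- arm.sleep(seconds).
- arm.solve_ik(position, orientation): joint angles nearest the present ones, or None.
- arm.get_obs(): the state.
- eyes.capture(name): name is "scene" or "top" or "wrist"; returns a dict with "img" (400x640x3 uint8, blue, green, red), "mtx" (3x3 intrinsics, pixels), "view" (4x4, takes a point from world to camera coordinates); the wrist camera has in their place "mount" (4x4, takes a point from camera to tool coordinates, whose origin is the TCP and whose axes are the tool frame's). Camera axes: x right, y up, looking along -z (the intrinsics and any distortion apply to the point x, -y, -z); pixel columns grow to the right and rows downward; lengths in m; the calibration is good to about 2 mm. A picture is of the moment at which its call begins: read the wrist's pose just before it. There is no depth.
A pose or a line that the arm cannot do raises arm.IKError and nothing moves.
- arm.finish_job(): hands the job in, once; it reports no verdict.
The state is a dict: "time": time; "qpos": joint angles; "joint_velocities": joint speeds; "effort": joint torques, N m; "ee_pos": TCP position; "orientation": TCP orientation; "wrist_force": force on the tool from outside, world axes, zero at the start; "wrist_torque": the same for the moment, N m; "grip_width": finger opening in m.
Only numpy, scipy, OpenCV 4.12 (cv2) and the standard library are available. Lean on these libraries where they do the work, as an engineer would, in place of code of your own. Each camera call takes 0.05 s, during which the arm holds its last target.

## Working session

There is one attempt and no reset: what is moved stays moved. The work goes in short steps, each a Python script; the robot and the scene stay as the last script left them, time stands still between calls to the robot, and variables do not carry over. Pictures are saved under pics/ and viewed, and the job is handed in when it is done.

```bash
ls; mkdir -p pics; python3 - <<'E'
from rig import arm, eyes
import cv2,numpy as np
for n in ("scene","top"):
    c=eyes.capture(n); cv2.imwrite(f"pics/{n}0.png",c["img"]); print(n,{k:np.round(v,4).tolist() for k,v in c.items() if k!="img"})
o=arm.get_obs(); print(o["time"],o["ee_pos"],o["orientation"],arm.finger_overhang,o["wrist_force"])
E
```

```text
pics
scene {'mtx': [[416.5725, 0.0, 318.4402], [0.0, 416.5725, 202.0619], [0.0, 0.0, 1.0]], 'view': [[-0.0317, 0.9995, 0.0007, -0.0426], [-0.789, -0.0255, 0.6139, 0.2628], [0.6136, 0.0189, 0.7894, -1.28], [0.0, 0.0, 0.0, 1.0]]}
top {'mtx': [[379.2026, 0.0, 321.5633], [0.0, 379.2026, 201.6242], [0.0, 0.0, 1.0]], 'view': [[-0.007, -0.9997, -0.0236, 0.0811], [0.9943, -0.0094, 0.106, -0.3911], [-0.1062, -0.0227, 0.9941, -1.0269], [0.0, 0.0, 0.0, 1.0]]}
0.1 [0.19401508 0.59369046 0.22994846] [ 2.54241385e+00  1.84403685e+00 -1.62497042e-03] 0.008 [-0.56263845 -0.02417979  0.13978669]
```

View pics/scene0.png

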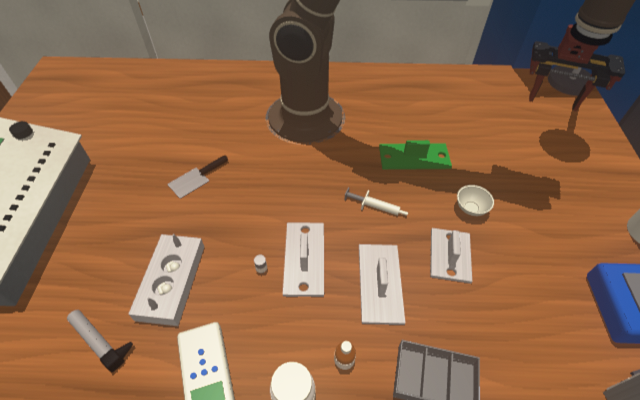

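View pics/top0.png

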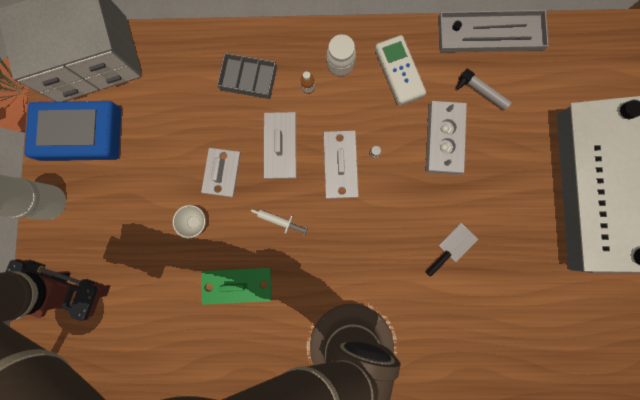

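The scene view (s) and top view (t) show these candidates:
- Grey plate with two end holes: s(304,258), t(341,164)
- Blank plate: s(382,284), t(280,145)
- Short plate with holes: s(451,255), t(220,172)
- Green lookalike: s(416,155), t(236,286)

I choose the grey plate with the end holes. The flask is at t(447,137). Next I'll check a close crop and take measurements.

```bash
cat > h.py <<'E'
import cv2,numpy as np
def ray(c,uv):
    V=c["view"];R=V[:3,:3];t=V[:3,3];K=c["mtx"]
    d=np.array([(uv[0]-K[0,2])/K[0,0],-(uv[1]-K[1,2])/K[1,1],-1.0])
    return -R.T@t, R.T@d
def onplane(c,uv,z):
    o,d=ray(c,uv); return o+d*(z-o[2])/d[2]
def proj(c,p):
    q=c["view"][:3,:3]@np.asarray(p)+c["view"][:3,3]
    K=c["mtx"];return np.array([K[0,0]*q[0]/-q[2]+K[0,2],K[1,1]*-q[1]/-q[2]+K[1,2]])
E
python3 - <<'E'
from rig import arm, eyes
from h import *
c=eyes.capture("top"); im=c["img"]
hsv=cv2.cvtColor(im,cv2.COLOR_BGR2HSV)
m=((hsv[...,1]<60)&(hsv[...,2]>100)).astype(np.uint8)*255
cs,_=cv2.findContours(m,cv2.RETR_EXTERNAL,cv2.CHAIN_APPROX_NONE)
for k in cs:
    a=cv2.contourArea(k)
    if 600<a<5000:
        p=k[:,0,:].astype(float)
        for z in (0.010,0.036):
            w=np.array([onplane(c,q,z)[:2] for q in p]).astype(np.float32)
            r=cv2.minAreaRect(w*1000)
            print(np.round(p.mean(0)),a,z,np.round(r[0],1),np.round(r[1],1),round(r[2],1))
v=im[80:220,190:490]; v=cv2.resize(v,None,fx=2.66,fy=2.66,interpolation=cv2.INTER_CUBIC)
mm=cv2.resize(cv2.cvtColor(m,cv2.COLOR_GRAY2BGR)[80:220,300:480],None,fx=1.0,fy=1.0)
cv2.imwrite("pics/crop1.png",v)
s=eyes.capture("scene")["img"][210:340,120:490]; cv2.imwrite("pics/crop2.png",cv2.resize(s,None,fx=2.15,fy=2.15,interpolation=cv2.INTER_CUBIC))
E
```

```text
[458. 242.] 688.5 0.01 [ 279.1 -294.6] [62.5 86.6] 43.5
[458. 242.] 688.5 0.036 [ 279.1 -286. ] [61.  84.4] 43.5
[189. 221.] 772.5 0.01 [341.4 451.2] [89.4 88. ] 45.6
[189. 221.] 772.5 0.036 [339.9 441.4] [87.2 85.8] 45.6
[ 23. 219.] 1686.5 0.01 [345.7 937.5] [143.6 262.2] 47.4
[ 23. 219.] 1686.5 0.036 [344.1 915.7] [140.1 255.7] 47.4
[220. 172.] 1384.0 0.01 [480.9 364.4] [ 92.4 130.4] 81.8
[220. 172.] 1384.0 0.036 [476.  356.7] [ 90.1 127.2] 81.8
[340. 164.] 2006.5 0.01 [500.   24.6] [190.4  89.5] 1.6
[340. 164.] 2006.5 0.036 [494.6  25.3] [185.7  87.3] 1.6
[ 12. 153.] 1010.5 0.01 [542.1 974.4] [153.8  75.4] 1.8
[ 12. 153.] 1010.5 0.036 [535.7 951.7] [150.   73.5] 1.8
[280. 145.] 1990.5 0.01 [558.3 197.4] [189.5  89.4] 0.0
[280. 145.] 1990.5 0.036 [551.5 193.9] [184.8  87.2] 0.0
[ 65. 127.] 1888.5 0.01 [618.4 821.7] [168.  101.6] 89.2
[ 65. 127.] 1888.5 0.036 [610.1 802.8] [163.9  99.1] 89.2
[447. 137.] 2408.5 0.01 [ 573.4 -277.5] [ 98.8 207. ] 85.2
[447. 137.] 2408.5 0.036 [ 566.2 -269.3] [ 96.3 201.9] 85.2
[400.  70.] 1902.5 0.01 [ 774.8 -150.2] [195.4  89.2] 20.1
[400.  70.] 1902.5 0.036 [ 762.6 -145.2] [190.6  87. ] 20.1
[341.  55.] 884.5 0.01 [824.   20.1] [ 78.7 119.3] 89.1
[341.  55.] 884.5 0.036 [810.6  20.9] [ 76.7 116.3] 89.1
```

View pics/crop1.png

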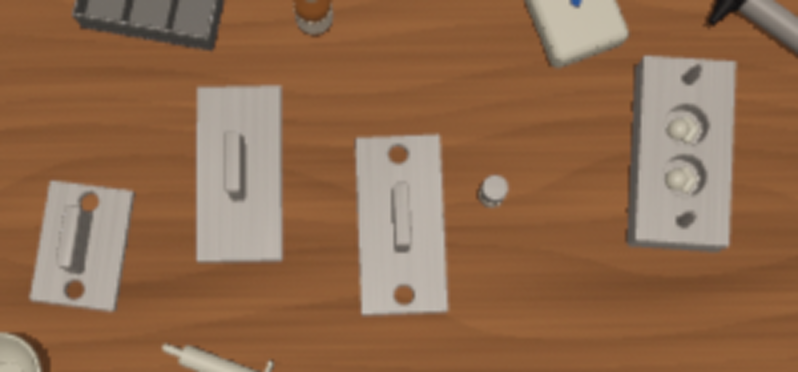

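View pics/crop2.png

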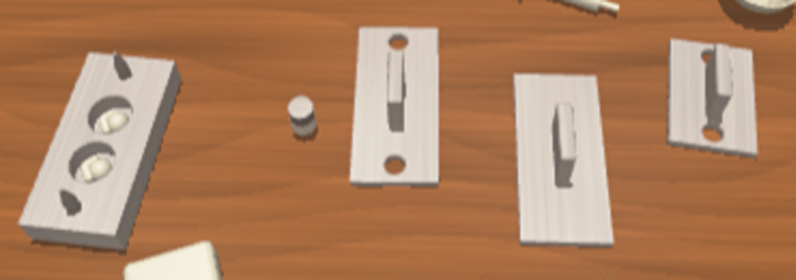

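The crops confirm the choice: the plate at t(341,164) has two holes near its ends and measures 190 x 89.5 mm. Its centre is about (0.500, 0.025) with yaw of about 1.6°. Next, the holes and pins in more detail.

```bash
python3 - <<'E'
from rig import arm, eyes
from h import *
c=eyes.capture("top"); s=eyes.capture("scene")
# hole centroids in top view (plate face z=.01)
im=c["img"]; 
for (u,v) in ((339.6,137.5),(341.9,190.2)):
    u0,v0=int(u)-7,int(v)-7; p=im[v0:v0+15,u0:u0+15].astype(float)
    sat=p.max(2)-p.min(2); w=np.clip(sat-25,0,60); yy,xx=np.mgrid[:15,:15]
    uv=((w*xx).sum()/w.sum()+u0,(w*yy).sum()/w.sum()+v0); print("hole",np.round(uv,2),np.round(onplane(c,uv,.01),4))
A=cv2.resize(im[95:180,420:475],None,fx=7,fy=7,interpolation=cv2.INTER_CUBIC)
B=cv2.resize(s["img"][228:328,125:210],None,fx=6,fy=6,interpolation=cv2.INTER_CUBIC)
cv2.imwrite("pics/pa.png",A);cv2.imwrite("pics/pb.png",B)
E
```

```text
hole [338.77 135.14] [0.5829 0.0279 0.01  ]
hole [341.41 190.53] [0.4238 0.0224 0.01  ]
```

View pics/pa.png

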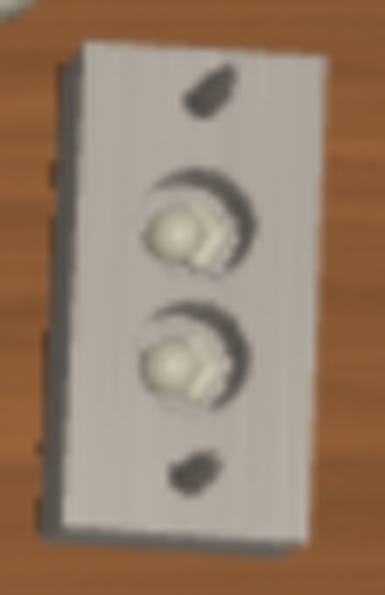

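View pics/pb.png

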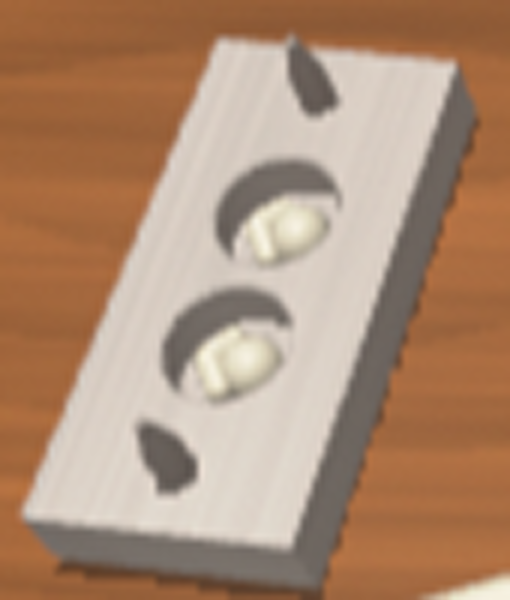

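The pin tips are at t(453,104) and t(451,159), which match s(148,298) and s(173,234). The block's top-face corners are clear too. I'll triangulate the tips and cross-check them against the corners at z=0.036.

```bash
python3 - <<'E'
from rig import arm, eyes
from h import *
c=eyes.capture("top"); s=eyes.capture("scene")
def P(c):
    F=np.diag([1,-1,-1.]); return c["mtx"]@F@c["view"][:3]
T=np.array([[235,65],[220,453]])/7+[420,95]-.43
S=np.array([[140,423],[293,38]])/6+[125,228]-.42
X=cv2.triangulatePoints(P(c),P(s),T.T,S.T);X=(X[:3]/X[3]).T
print("tips",np.round(X,4),np.linalg.norm(X[0]-X[1]),"mid",X.mean(0),np.degrees(np.arctan2(*(X[0]-X[1])[[1,0]])))
Z=[onplane(c,t,.075) for t in T];print("top@.075",np.round(Z,4))
Z=[onplane(s,t,.075) for t in S];print("scene@.075",np.round(Z,4))
q=np.array([[85,42],[327,57],[305,543],[62,527]])/7+[420,95]-.43
w=np.array([onplane(c,t,.036) for t in q]); print(np.round(w,4),"c",w.mean(0)); e=w-np.roll(w,-1,0);print(np.linalg.norm(e,axis=1),np.degrees(np.arctan2(e[:,1],e[:,0])))
q=np.array([[220,38],[455,64],[295,550],[22,515]])/6+[125,228]-.42
w=np.array([onplane(s,t,.036) for t in q]); print(np.round(w,4),"c",w.mean(0)); e=w-np.roll(w,-1,0);print(np.linalg.norm(e,axis=1),np.degrees(np.arctan2(e[:,1],e[:,0])))
# plate centre from scene
im=s["img"];hsv=cv2.cvtColor(im,cv2.COLOR_BGR2HSV)
m=((hsv[...,1]<60)&(hsv[...,2]>100)).astype(np.uint8)*255
for k in cv2.findContours(m,cv2.RETR_EXTERNAL,cv2.CHAIN_APPROX_NONE)[0]:
    if cv2.contourArea(k)>600 and cv2.pointPolygonTest(k,(290,258),False)>0:
        w=np.array([onplane(s,p.astype(float),.01)[:2] for p in k[:,0]]).astype(np.float32)*1000
        print("plate scene",cv2.minAreaRect(w))
def down(yaw):
    # tool z down, tool x at world angle yaw
    x=np.array([np.cos(yaw),np.sin(yaw),0]);z=np.array([0,0,-1.]);return cv2.Rodrigues(np.column_stack([x,np.cross(z,x),z]))[0].ravel()
print(arm.get_obs()["orientation"])
for y in (90,-90):
    print(y, arm.solve_ik([.5,.025,.2],down(np.radians(y+1.6))),arm.solve_ik([.567,-.268,.2],down(np.radians(y-4))))
w=eyes.capture("wrist");print(w["mtx"],w["mount"])
E
```

```text
tips [[ 0.6447 -0.2762  0.0781]
 [ 0.4935 -0.2623  0.0812]] 0.15178747000283765 mid [ 0.56910735 -0.26922638  0.07966304] -5.251129923609927
top@.075 [[ 0.6458 -0.2773  0.075 ]
 [ 0.495  -0.2651  0.075 ]]
scene@.075 [[ 0.6433 -0.2776  0.075 ]
 [ 0.4896 -0.2643  0.075 ]]
[[ 0.6706 -0.2315  0.036 ]
 [ 0.663  -0.3267  0.036 ]
 [ 0.4674 -0.309   0.036 ]
 [ 0.4748 -0.2152  0.036 ]] c [ 0.56896828 -0.27059886  0.036     ]
[0.09551826 0.19632046 0.09407726 0.19648724] [ 85.38049453  -5.17508495 -94.51263978 175.24563971]
[[ 0.4653 -0.3096  0.036 ]
 [ 0.4743 -0.2159  0.036 ]
 [ 0.6698 -0.2298  0.036 ]
 [ 0.6604 -0.3259  0.036 ]] c [ 0.56743119 -0.27031438  0.036     ]
[0.09421162 0.19601654 0.09653609 0.19584125] [-95.47380074 175.90636751  84.44720613  -4.77253922]
plate scene ((500.71728515625, 24.686437606811523), (191.40411376953125, 88.82121276855469), 1.484026312828064)
[ 2.54297205e+00  1.84446259e+00 -1.93118226e-04]
90 [-0.55254689  0.24038244  0.483465    1.95520751 -0.13393879  0.97685048
  1.59299823] [-0.24910003  0.5821347   0.92182239  1.66940625 -0.50173592  1.14515222
  2.30811399]
-90 [-0.85046174  0.29690535  0.86679253  1.97056501 -0.26956712  0.99248229
 -1.39879521] [-0.24343612  0.57794097  0.91117343  1.66907779 -0.49447831  1.14246361
 -0.8398705 ]
[[280.21172607   0.         316.37073442]
 [  0.         280.21172607 196.20037902]
 [  0.           0.           1.        ]] [[ 9.99998875e-01  1.16745381e-03 -9.42173908e-04  4.30374219e-04]
 [ 8.97001705e-04 -9.68693110e-01 -2.48259649e-01 -6.70930381e-02]
 [-1.20250905e-03  2.48258524e-01 -9.68693068e-01 -1.54641121e-01]
 [ 0.00000000e+00  0.00000000e+00  0.00000000e+00  1.00000000e+00]]
```

Both views agree with each other and with the given sizes: tip spacing 151.8 mm (152 expected) and block 196 x 95 mm. The flask centre is (0.568, -0.270) at yaw -5.0°. The plate is at (0.500, 0.025) at yaw 1.6°. Next I'll hover over the handle and check with the wrist camera.

```bash
cat >> h.py <<'E'
def down(yaw):
    yaw=np.radians(yaw); x=np.array([np.cos(yaw),np.sin(yaw),0]);z=np.array([0,0,-1.])
    return cv2.Rodrigues(np.column_stack([x,np.cross(z,x),z]))[0].ravel()
def wcap(arm,eyes):
    o=arm.get_obs(); w=eyes.capture("wrist")
    T=np.eye(4);T[:3,:3]=cv2.Rodrigues(np.array(o["orientation"],float))[0];T[:3,3]=o["ee_pos"]
    w["view"]=np.linalg.inv(T@w["mount"]); return w
E
python3 - <<'E'
from rig import arm, eyes
from h import *
arm.movep([.5003,.0246,.17],down(-90+1.6))
arm.grip(.05)
w=wcap(arm,eyes); o=arm.get_obs(); print(o["time"],o["ee_pos"],o["orientation"],o["grip_width"],o["wrist_force"])
im=w["img"].copy()
cy,sy=np.cos(np.radians(1.6)),np.sin(np.radians(1.6))
for a,b,z in [(-.095,-.045,.01),(.095,-.045,.01),(.095,.045,.01),(-.095,.045,.01),(.076,0,.01),(-.076,0,.01),(.032,.008,.06),(.032,-.008,.06),(-.032,.008,.06),(-.032,-.008,.06)]:
    p=proj(w,[.5003+a*cy-b*sy,.0246+a*sy+b*cy,z]); cv2.circle(im,tuple(int(round(v)) for v in p),2,(0,0,255),-1)
cv2.imwrite("pics/w1.png",im)
E
```

```text
3.5667 [0.5002833  0.02457707 0.17000394] [ 2.25216926e+00 -2.19027223e+00 -5.17175805e-05] 0.04965680450359446 [ 0.52717782  0.24838323 -0.19366215]
```

View pics/w1.png

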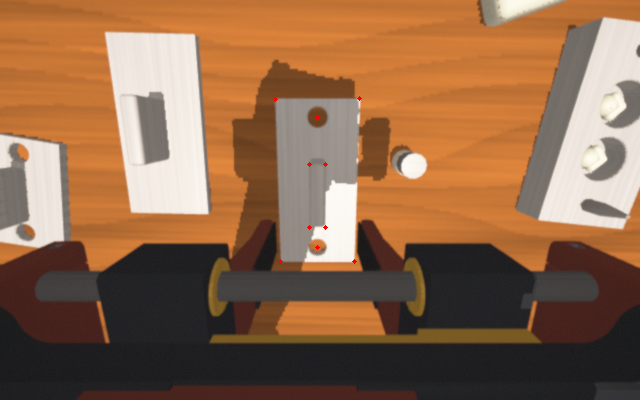

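The wrist view agrees: the predicted corners, holes at (317,117) and (317,246) and handle all fall on the plate within about 1–2 px. Next I'll grasp and lift it.

```bash
python3 - <<'E'
from rig import arm, eyes
from h import *
arm.move_straight([.5003,.0246,.026],None,vel=.12)
o=arm.get_obs(); print(o["ee_pos"],o["wrist_force"])
arm.grip(0.0)
o=arm.get_obs(); print(o["grip_width"],o["wrist_force"],o["time"])
arm.move_straight([.5003,.0246,.150],None,vel=.1)
arm.sleep(.2)
o=arm.get_obs(); print(o["grip_width"],o["wrist_force"],o["wrist_torque"],o["time"])
w=wcap(arm,eyes);im=w["img"].copy()
cy,sy=np.cos(np.radians(1.6)),np.sin(np.radians(1.6))
for a,b,z in [(-.095,-.045,.01),(.095,-.045,.01),(.095,.045,.01),(-.095,.045,.01),(.076,0,.01),(-.076,0,.01)]:
    p=proj(w,[.5003+a*cy-b*sy,.0246+a*sy+b*cy,z+.124]); cv2.circle(im,tuple(int(round(v)) for v in p),2,(0,0,255),-1)
cv2.imwrite("pics/w2.png",im)
cv2.imwrite("pics/s2.png",eyes.capture("scene")["img"][100:340,100:500])
E
```

```text
[0.5007762  0.0246381  0.02656441] [ 0.27668439 -0.63526661  0.32188945]
0.01573128901980221 [-1.10151499 -0.57667727  2.21416787] 5.5417
0.015977587465173432 [ 0.00702467  0.31344023 -4.50135559] [-0.02493591  0.12028862 -0.00569394] 7.1333
```

View pics/w2.png

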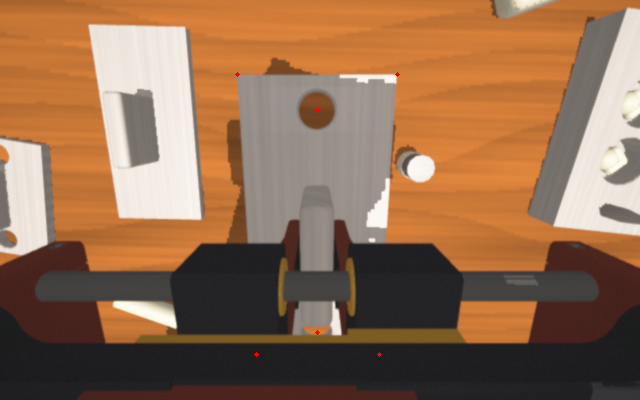

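View pics/s2.png

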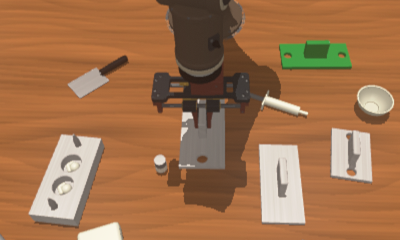

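The plate is held level: its far corners at (237,75) and (397,75) and its far hole at (317,110) sit on the prediction. The weight reading is about 4.5 N. Next I'll carry it over the flask and check the holes against the pins.

```bash
python3 - <<'E'
from rig import arm, eyes
from h import *
F=[.568,-.270]
arm.move_straight([F[0],F[1],.150],down(-95),vel=.12)
arm.sleep(.3)
o=arm.get_obs(); print(o["ee_pos"],o["grip_width"],o["wrist_force"],o["time"])
w=wcap(arm,eyes);im=w["img"].copy()
cy,sy=np.cos(np.radians(-5)),np.sin(np.radians(-5))
for a,b,z,col in [(.095,-.045,.134,0),(.095,.045,.134,0),(.076,0,.134,0),(-.076,0,.134,0),(.076,0,.076,1)]:
    p=proj(w,[F[0]+a*cy-b*sy,F[1]+a*sy+b*cy,z]); cv2.circle(im,tuple(int(round(v)) for v in p),2,[(0,0,255),(255,0,0)][col],-1)
cv2.imwrite("pics/w3.png",im)
t=eyes.capture("top");s=eyes.capture("scene")
a=cv2.resize(t["img"][80:200,380:520],(560,480)[0:2]); cv2.imwrite("pics/t3.png",a)
cv2.imwrite("pics/s3.png",cv2.resize(s["img"][180:340,90:260],None,fx=3.4,fy=3.4))
E
```

```text
[ 0.5680402  -0.26988185  0.15004177] 0.01611468141768255 [-0.56797641 -0.23178623 -3.26183225] 10.2
```

View pics/w3.png

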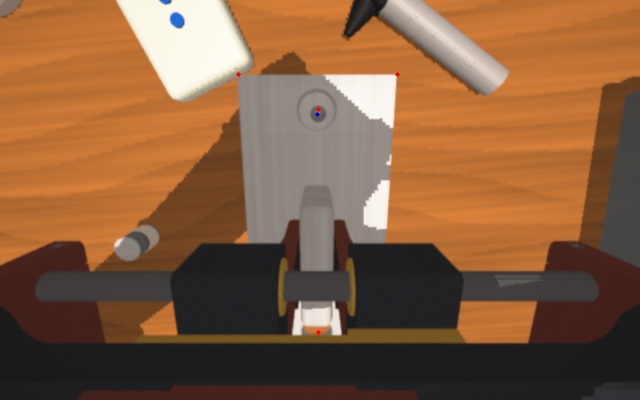

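View pics/s3.png

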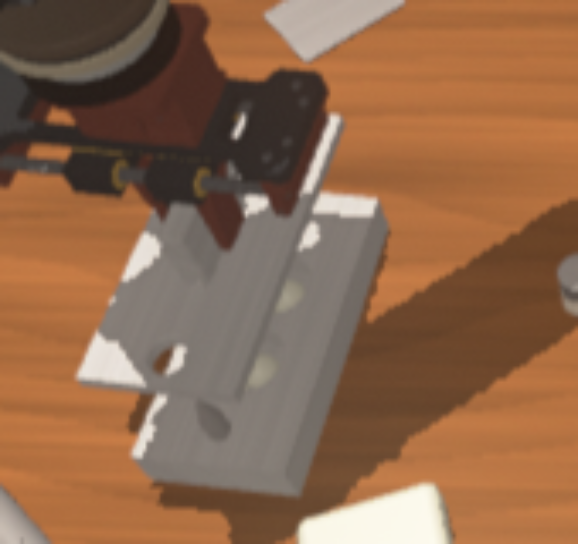

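View pics/t3.png

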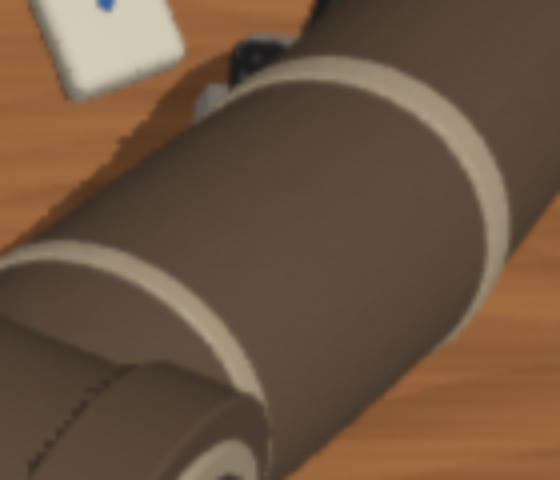

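The pin is visible through the far hole at (317,113), centred on the predicted tip. I'll lower in steps while watching the force.

```bash
python3 - <<'E'
from rig import arm, eyes
from h import *
F=[.568,-.270]
f0=arm.get_obs()["wrist_force"]
zs=[.096,.080,.070,.066,.064]+[.063-.001*i for i in range(6)]
for z in zs:
    arm.move_straight([F[0],F[1],z],None,vel=.06 if z>.065 else .02)
    o=arm.get_obs(); d=np.array(o["wrist_force"])-f0
    print(z,round(o["ee_pos"][2],4),np.round(d,1),np.round(o["wrist_torque"],2),o["time"])
    if d[2]>8 or np.hypot(d[0],d[1])>8: print("stop");break
w=wcap(arm,eyes);cv2.imwrite("pics/w4.png",w["img"])
s=eyes.capture("scene");cv2.imwrite("pics/s4.png",cv2.resize(s["img"][180:340,90:260],None,fx=3.4,fy=3.4))
E
```

```text
0.096 0.0964 [-0.2  1.9  0.3] [-0.04  0.13  0.  ] 11.4
0.08 0.0795 [-0.6 -1.2 -0.1] [-0.    0.07 -0.04] 11.8167
0.07 0.0695 [-0.5  0.6  0.6] [-0.05  0.16  0.03] 12.1333
0.066 0.0658 [-0.9  0.1 -0.1] [0.03 0.19 0.02] 12.3833
0.064 0.0639 [ 0.1  0.5 -0.3] [ 0.    0.12 -0.03] 12.6333
0.063 0.063 [-0.7  0.6 -0.7] [0.03 0.11 0.04] 12.8833
0.062 0.0622 [-0.3  0.2  2.1] [-0.04  0.11  0.01] 13.1333
0.061 0.0622 [-3.5  3.5 12.1] [0.25 0.88 0.03] 13.3833
stop
```

View pics/w4.png

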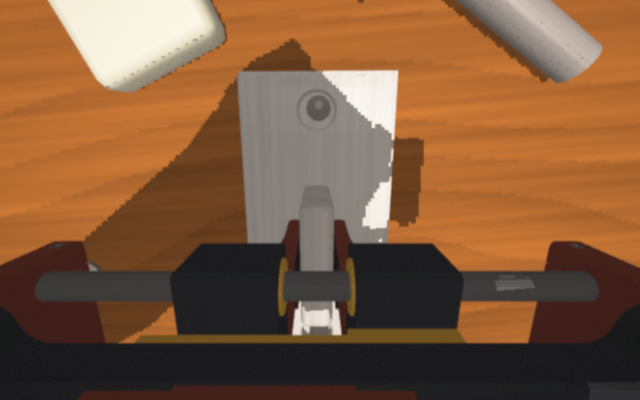

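View pics/s4.png

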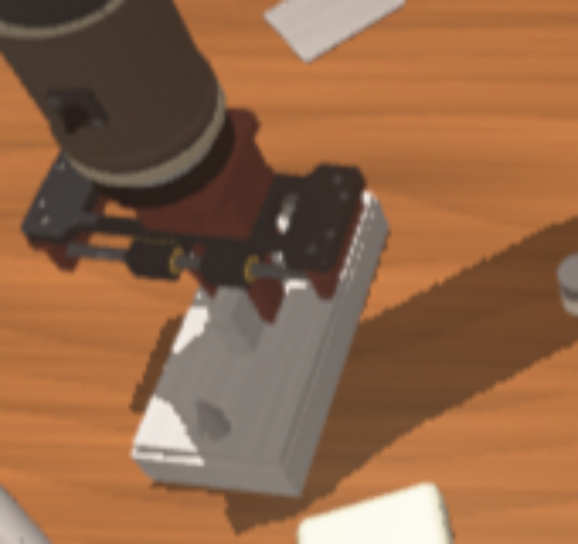

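The plate made contact at TCP z=0.0622, which is the height expected when fully home. Both views show it flush with the pin through the hole. I'll ease off the load, release, retreat and verify.

```bash
python3 - <<'E'
from rig import arm, eyes
from h import *
F=[.568,-.270]
arm.move_straight([F[0],F[1],.0618],None,vel=.02)
arm.sleep(.2); print(np.round(arm.get_obs()["wrist_force"],1))
arm.grip(.05)
o=arm.get_obs();print(o["grip_width"],np.round(o["wrist_force"],1))
arm.move_straight([F[0],F[1],.22],None,vel=.12)
w=wcap(arm,eyes);im=w["img"].copy()
cy,sy=np.cos(np.radians(-5)),np.sin(np.radians(-5))
for a,b,z in [(.095,-.045,.046),(.095,.045,.046),(-.095,.045,.046),(-.095,-.045,.046),(.076,0,.076),(-.076,0,.076)]:
    p=proj(w,[F[0]+a*cy-b*sy,F[1]+a*sy+b*cy,z]); cv2.circle(im,tuple(int(round(v)) for v in p),2,(0,0,255),-1)
cv2.imwrite("pics/w5.png",im)
s=eyes.capture("scene");cv2.imwrite("pics/s5.png",cv2.resize(s["img"][210:340,110:490],None,fx=2.1,fy=2.1))
o=arm.get_obs();print(o["time"],np.round(o["wrist_force"],1))
E
```

```text
[-1.1  1.9  5.3]
0.05002535460024379 [-0.4 -0.6 -0.8]
16.2083 [ 0.6 -0.6  0.8]
```

View pics/w5.png

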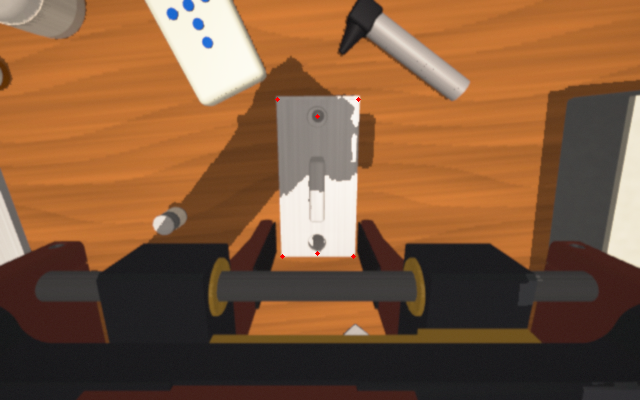

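View pics/s5.png

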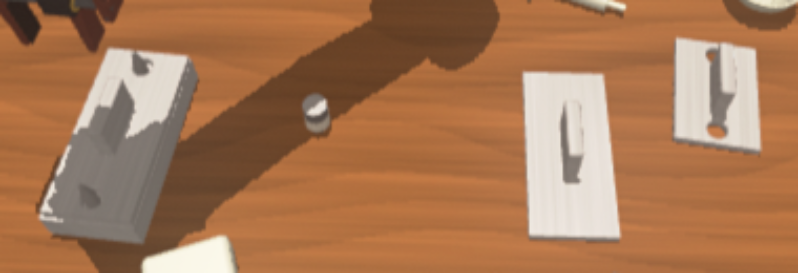

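The flask is closed. The wrist view shows all four plate corners at the positions predicted for z=0.046 and the far pin in its hole at (317,117). The scene view shows both pins standing through the plate, and the other tops are undisturbed.

```bash
python3 - <<'E'
from rig import arm
arm.finish_job(); print(arm.get_obs()["time"])
E
```

```text
the job is handed in; nothing more can be done
the job is handed in; nothing more can be done
```

I gripped the long two-hole top by its handle and lifted it level. I lowered it over both guide pins until it was flush, released it and handed the job in. The clock stood at about 16 s of the 38 s allowed.

- **Seating:** contact came at TCP z = 0.0622 m, the height expected when fully home. The force rose about 12 N in the last lowering step.
- **After release:** the plate's corners matched the flush position within a couple of pixels. Both pins stood through their holes in the scene view. In the wrist view the near pin's tip was too bright against the plate to pick out.
- **Other tops:** the short top and the blank cover still lie where they were.
- **Failures or disagreements:** no check failed. The triangulated pin tips came out 2–5 mm too high, but their positions in the plane agreed with the block's corners to about 1.5 mm.

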